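Put the measuring cups back in their rack in order of size

ROBOT

A 7-joint arm with a two-finger parallel gripper is mounted at the origin on a cart in front of the work surface, level with it; the furniture and walls round the work are solid. World frame = base frame: x ahead of the robot, y to its left, z up, the work surface at z = 0. Lengths are in m, angles in rad, forces in N, time in s.
With the tool pointing down it reaches from about 0.4 to 0.85 m from the base axis. Payload 10.4 kg.
Tool frame: the origin (TCP) lies on the centre line of the jaws, within the pads' length; the fingertips stand 8 mm ahead of it and the grasp point (between the pads) lies 11 mm behind it (r.finger_overhang is the distance from the TCP to the fingertips, in m); z points along the fingers, y is the line along which they close (so a half turn about z gives the same grasp; the last joint's range is limited). The gripper opens to 87 mm and grips with 3 to 60 N. Pads are 19 mm wide; open, the fingers measure 117 mm over their backs; the gripper's body (75 mm by 190 mm) begins 51 mm behind the grasp point.
Start: joints at [1.278, 0.332, -0.065, 1.46, 0.022, 1.35, -0.088], TCP at [0.167, -0.602, 0.207] pointing down, gripper open.
Joint ranges: [-2.6, 2.6], [-0.5, 2.12], [-1.47, 1.34], [0.16, 2.42], [-1.27, 4.41], [0.06, 2.06], [-2.6, 2.6]. Speed limits (rad/s): [2.22, 2.22, 2.79, 2.79, 3.14, 3.14, 3.14].

INTERFACE

Orientations are given as a unit quaternion [x, y, z, w].
In Python, from bench import r, vision gives the robot as it stands.
- The arm moves only by the tool drive_tool, never from a script. Its argument "series" is a list of rows, each a list of 2 entries, a list of its own where there are three numbers: the shift along the world's x, y, z in cm, then the turn about the world's z in degrees. A call has exactly 10 rows; each row shifts and turns the commanded pose from where the row before left it; what a row does not reach is not made up. A row lasts 1/8 s, in which the tool goes at most 62.5 mm and 10.7 degrees, less where a joint would pass 70% of its speed; a pose out of reach is approached as far as the arm can. A call with a gripper value outside its range is refused whole. "hand" is the closure, from 0 (fully open) to 1 (shut), set as the call begins (left out, the last holds). The fingers move at their own pace and stop on an object; "newtons" is the grip in N (left out, the last holds). Time passes only in rows, so rows that do not move let the fingers close, or fill a call up. It gives the time, the measured TCP pose, the force, the opening and the grip force at its end, in the units of the state.
- r.read_state(): the state, without advancing time (a new reading comes with each control period).
- vision.camera(name): name is "scene" or "side" or "wrist"; returns a dict with "color" (400x640x3 uint8, red, green, blue), "intrinsics" (3x3 intrinsics, pixels), "k1" (the pictures are not rectified: a ray, as slopes to the right and down, at radius r is drawn at 1 + k1 r^2 times it, then the intrinsics apply), "R" (3x3) and "t" (3): a world point X has camera coordinates R X + t; the wrist camera has in their place "mount" (4x4, takes a point from camera to tool coordinates, whose origin is the TCP and whose axes are the flange's). Camera axes: x right, y down, z forward; pixel columns grow to the right and rows downward; lengths in m; the calibration is good to about 2 mm. A picture is of the moment at which its call begins: read the wrist's pose just before it. There is no depth.
- r.close_job(): hands the job in; it is judged then, once.
The state is a dict: "time": time; "joint_positions": joint angles; "joint_vel": joint speeds; "joint_torque": joint torques, N m; "ee_pos": TCP position; "eef_rot": TCP orientation; "ft_force": force on the tool from outside, world axes, zero at the start; "torque": the same for the moment, N m; "width": finger opening in m; "grip_force": force on a finger pad.
Only numpy, scipy, OpenCV 4.12 (cv2) and the standard library are available. Lean on these libraries where they do the work, as an engineer would, in place of code of your own. Each camera call takes 0.05 s, during which the arm holds its last target. There are 200 camera calls.

TASK

Put the four steel measuring cups away in the wooden rack in order of size, the largest in the bay next to the clip-top glass jar and so on down to the smallest next to the vanilla bottle. Each bowl stands level on the board behind the rail, over its cork pad, with the handle lying through the slot and sticking out towards you; let go of them all, and leave the jar and the bottle where they stand.

Things in the scene. Friction and masses are not known exactly. Their poses are not given: they have to be found in the camera images.
- cup_largest: largest of four steel measuring cups: round bowl 86 mm across, 47 mm high; flat level handle 14 mm wide, 2 mm thick, 60 mm long beyond the bowl, its top 45 mm above the underside: grip it across its width from above, near its end. Origin: underside, middle of the 145 mm overall length; z up; the handle points along the cup's -y (end at y = -72.5 mm, bowl centre at y = +29.5 mm)
- cup_second: second largest of four steel measuring cups: round bowl 74 mm across, 41 mm high; flat level handle 14 mm wide, 2 mm thick, 60 mm long beyond the bowl, its top 39 mm above the underside: grip it across its width from above, near its end. Origin: underside, middle of the 133 mm overall length; z up; the handle points along the cup's -y (end at y = -66.5 mm, bowl centre at y = +29.5 mm)
- cup_third: second smallest of four steel measuring cups: round bowl 64 mm across, 36 mm high; flat level handle 14 mm wide, 2 mm thick, 60 mm long beyond the bowl, its top 34 mm above the underside: grip it across its width from above, near its end. Origin: underside, middle of the 123 mm overall length; z up; the handle points along the cup's -y (end at y = -61.5 mm, bowl centre at y = +29.5 mm)
- cup_smallest: smallest of four steel measuring cups: round bowl 52 mm across, 31 mm high; flat level handle 14 mm wide, 2 mm thick, 60 mm long beyond the bowl, its top 29 mm above the underside: grip it across its width from above, near its end. Origin: underside, middle of the 111 mm overall length; z up; the handle points along the cup's -y (end at y = -55.5 mm, bowl centre at y = +29.5 mm)
- cup_rack: fixed brown wooden rack. Origin: underside, middle of the rail; x away from the robot, y along the rail, z up. Board 384 mm long in y, x -7 to 118, 10 mm thick; rail x -7 to 7, up to z 62. Slots in the rail at y -144, -48, 48, 144 mm, 30 wide, open above, floor z 26; a cork pad behind each (x 59). Bowl on the board, handle through the slot, square to the rail, its end at about x -47 mm
- clip_jar: clip-top glass jar of beige grain with an orange seal ring, 121x116 mm, 144 mm high, standing by one end of the rack (either end). Origin: centre of its underside
- vanilla: small brown vanilla bottle with a white cap, 58 mm across, 129 mm high, standing by the other end of the rack. Origin: centre of its underside

How it is judged:
At the end, for the whole second after the job is handed in: Cups in bays by size, largest by the clip-top jar, smallest by the vanilla: level within 0.08 rad on the board (4 mm), handle within 12 mm of its slot's middle, square within 0.2 rad, its end 18 to 56 mm in front of the rail's middle; at rest. Jar and bottle within 3 cm of where they stood (height (world z) of cup_largest between 0.006 and 0.014 m and angle between each of cup_largest, cup_second, cup_third, cup_smallest's own z axis and vertical below 0.08 rad and x of cup_largest in the frame of cup_rack between 0.0165 and 0.0545 m and angle between the y axis of each of cup_largest, cup_second, cup_third, cup_smallest and the x axis of cup_rack, either way round below 0.2 rad and linear speed of each of cup_largest, cup_second, cup_third, cup_smallest below 0.02 m/s and height (world z) of cup_second between 0.006 and 0.014 m and x of cup_second in the frame of cup_rack between 0.0105 and 0.0485 m and height (world z) of cup_third between 0.006 and 0.014 m and x of cup_third in the frame of cup_rack between 0.0055 and 0.0435 m and height (world z) of cup_smallest between 0.006 and 0.014 m and x of cup_smallest in the frame of cup_rack between -0.0005 and 0.0375 m and ((y of clip_jar in the frame of cup_rack above 0 m and y of cup_largest in the frame of cup_rack between 0.132 and 0.156 m and y of cup_second in the frame of cup_rack between 0.036 and 0.06 m and y of cup_third in the frame of cup_rack between -0.06 and -0.036 m and y of cup_smallest in the frame of cup_rack between -0.156 and -0.132 m) or (y of clip_jar in the frame of cup_rack below 0 m and y of cup_largest in the frame of cup_rack between -0.156 and -0.132 m and y of cup_second in the frame of cup_rack between -0.06 and -0.036 m and y of cup_third in the frame of cup_rack between 0.036 and 0.06 m and y of cup_smallest in the frame of cup_rack between 0.132 and 0.156 m))); the robot touches nothing.
It fails at once if the clip-top jar is shoved more than 3 cm or knocked over (distance of clip_jar from where it was at the start of the episode above 0.03 m or angle between clip_jar's own z axis and vertical above 0.4 rad).
It fails at once if the vanilla bottle is shoved more than 3 cm or knocked over (distance of vanilla from where it was at the start of the episode above 0.03 m or angle between vanilla's own z axis and vertical above 0.4 rad).
It also fails if it takes over 122 s, if anything falls off the work surface, if the arm or the gripper's body presses on something with over 40 N, if the wrist force passes 120 N, or if a joint passes its speed limit or range.

## Working session

There is one attempt and no reset: what is moved stays moved. The work goes in short steps, Python scripts to look and compute and a tool call to move; the robot and the scene stay as the last step left them, time stands still between calls to the robot, and variables do not carry over. Pictures are saved under pics/ and viewed, at most 14 in all, crops included, and the job is handed in when it is done.

Besides the shell and the picture viewer there is one more tool, called after "Call:" by a JSON object that holds its "name" and its "arguments". drive_tool: Moves the arm, as the interface text tells. Its arguments: {"type":"object","properties":{"series":{"type":"array"},"hand":{"type":"number"},"newtons":{"type":"number"}},"required":["series"]}

```bash
mkdir -p pics; ls; python3 - <<'E'
from bench import r,vision
import cv2
s=r.read_state();print(s['time'],s['ee_pos'],s['eef_rot'],s['width'])
for n in('scene','side'):
    c=vision.camera(n);cv2.imwrite(f'pics/{n}0.png',c['color'][:,:,::-1]);print(n,c['intrinsics'],c['k1'],c['R'],c['t'])
print(vision.camera('wrist')['mount'])
E
```

```text
pics
0.0 [ 0.16644112 -0.6020074   0.20592845] [ 9.90913803e-01  1.34496545e-01 -1.53355292e-04 -7.00747474e-04] 0.08692453661278904
scene [[362.20076596   0.         319.72327731]
 [  0.         362.20076596 204.86777295]
 [  0.           0.           1.        ]] -0.005454998365163601 [[-0.5844179  -0.81144188 -0.0042186 ]
 [-0.46548595  0.33950231 -0.81734999]
 [ 0.66466424 -0.47571027 -0.57612602]] [0.31760246 0.27551167 0.70766191]
side [[419.6129111    0.         318.9202256 ]
 [  0.         419.6129111  200.85336216]
 [  0.           0.           1.        ]] -0.07483578418864595 [[-0.89867292 -0.43852498 -0.00910047]
 [-0.24414835  0.5173565  -0.82020353]
 [ 0.36438793 -0.73487284 -0.57199943]] [0.49028288 0.15590044 0.94731264]
[[ 1.06744619e-03 -9.70415455e-01 -2.41438825e-01  6.44001078e-02]
 [ 9.99997897e-01  1.45872415e-03 -1.44187461e-03  2.66069896e-05]
 [ 1.75141005e-03 -2.41436778e-01  9.70414970e-01 -1.78487338e-01]
 [ 0.00000000e+00  0.00000000e+00  0.00000000e+00  1.00000000e+00]]
```

View pics/scene0.png

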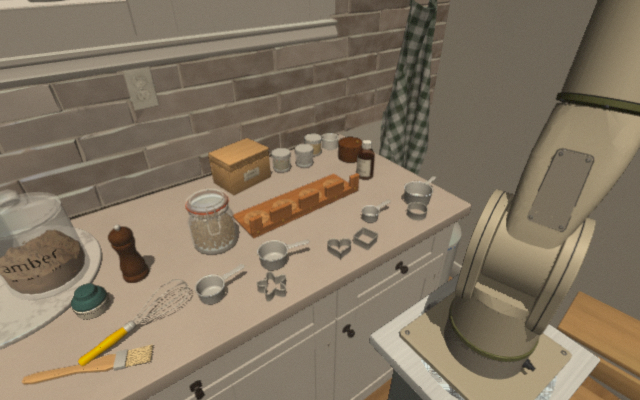

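View pics/side0.png

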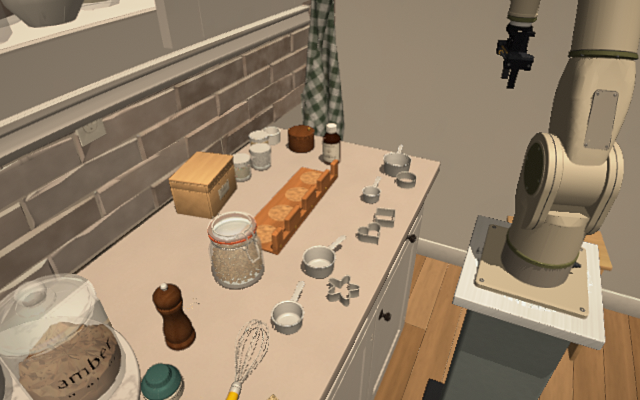

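```bash
cat > h.py <<'E'
import numpy as np,cv2
from bench import r,vision
from scipy.spatial.transform import Rotation as Ro
def cam(n):
    s=r.read_state();c=vision.camera(n)
    if n=='wrist':
        T=np.eye(4);T[:3,:3]=Ro.from_quat(s['eef_rot']).as_matrix();T[:3,3]=s['ee_pos']
        M=T@np.array(c['mount']);c['R']=M[:3,:3].T;c['t']=-M[:3,:3].T@M[:3,3]
    return c
def ray(c,uv):
    K=np.array(c['intrinsics']);p=(np.array(uv,float)-K[:2,2])/K[0,0]
    q=p.copy()
    for _ in range(8): q=p/(1+c['k1']*(q@q))
    R=np.array(c['R']);return -R.T@c['t'],R.T@np.r_[q,1]
def onz(c,uv,z):
    o,d=ray(c,uv);return o+d*(z-o[2])/d[2]
def tri(c1,u1,c2,u2):
    o1,d1=ray(c1,u1);o2,d2=ray(c2,u2)
    a=np.linalg.lstsq(np.c_[d1,-d2],o2-o1,rcond=None)[0]
    p,q=o1+a[0]*d1,o2+a[1]*d2;return (p+q)/2,np.linalg.norm(p-q)
def proj(c,X):
    x=np.array(c['R'])@X+c['t'];q=x[:2]/x[2];q=q*(1+c['k1']*(q@q));K=np.array(c['intrinsics']);return K[0,0]*q+K[:2,2]
def crop(c,name,x0,y0,w,h,f):
    im=cv2.resize(c['color'][y0:y0+h,x0:x0+w],None,fx=f,fy=f,interpolation=cv2.INTER_CUBIC);cv2.imwrite('pics/'+name,im[:,:,::-1])
E
python3 - <<'E'
from h import *
a=cam('scene');crop(a,'s1.png',185,165,265,145,3)
a=cam('side');crop(a,'d1.png',200,120,245,220,2.7)
E
```

```text
(no output)
```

View pics/s1.png

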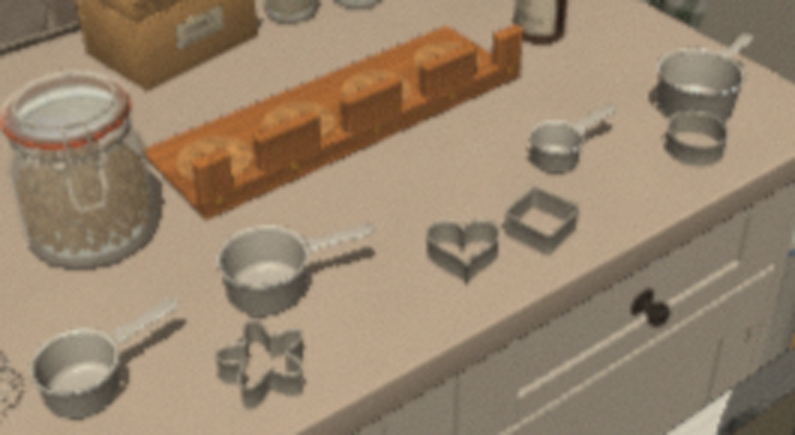

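View pics/d1.png

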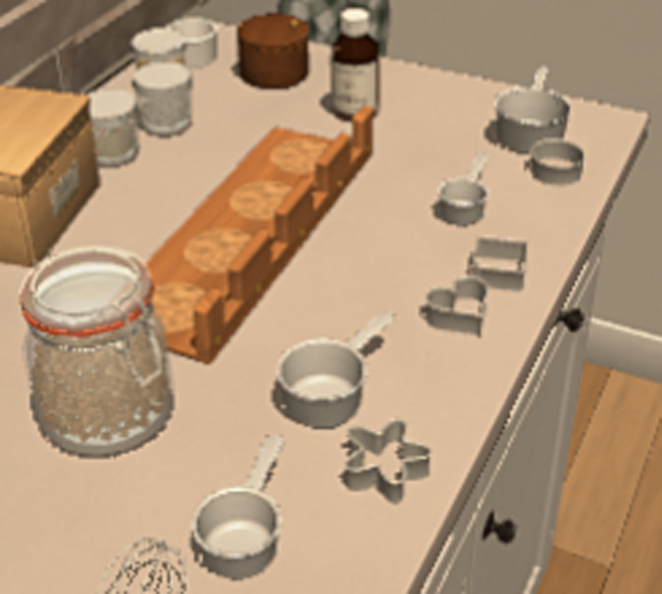

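```bash
python3 - <<'E'
from h import *
a=cam('scene');b=cam('side')
S=lambda p:np.array(p)/3+(185,165); D=lambda p:np.array(p)/2.7+(200,120)
np.set_printoptions(precision=4,suppress=True)
for n,sr,dr,sh,dh,w,w2 in [('A',(77,362),(237,524),(176,305),(275,440),83,85),('B',(263,253),(321,373),(370,230),(386,320),87,86),('C',(556,137),(462,193),(612,113),(482,158),52,50),('D',(700,72),(532,105),(746,40),(542,72),84,73)]:
    p,e=tri(a,S(sr),b,D(dr));h,e2=tri(a,S(sh),b,D(dh))
    da=(a['R']@p+a['t'])[2]*w/3/a['intrinsics'][0][0];db=(b['R']@p+b['t'])[2]*w2/2.7/b['intrinsics'][0][0]
    print(n,p,e,h,e2,'len',np.linalg.norm((h-p)[:2]),'dia',da,db,'ang',np.degrees(np.arctan2(*(h-p)[1::-1])))
for n,s,d in [('railL front bottom',(207,217),(207,362)),('railR top',(522,33),(371,112)),('boardbackL',(148,150),None),('jarbase',(92,225),(102,405)),('van',(543,25),(354,100))]:
    if d: print(n,tri(a,S(s),b,D(d)))
    print(n,onz(a,S(s),0.0),d and onz(b,D(d),0.))
E
```

```text
A [0.428  0.3775 0.0337] 0.0002924233818227592 [0.4427 0.2911 0.0306] 0.002277221953173267 len 0.08761959330519127 dia 0.06058627028281438 0.0605162683181721 ang -80.31509176168909
B [0.4412 0.2139 0.0411] 0.0033516036389450938 [0.4223 0.1225 0.0336] 0.0010515456814650008 len 0.09339443781251544 dia 0.07009510572980254 0.07039352176699523 ang -101.69686728705689
C [ 0.4315 -0.0955  0.0323] 0.001041083175995164 [ 0.4373 -0.1755  0.0258] 0.004534140681594418 len 0.08020651547845203 dia 0.048877002205304505 0.051030611756148446 ang -85.89636454306323
D [ 0.4129 -0.2696  0.05  ] 0.0034835445062112243 [ 0.4276 -0.3569  0.0481] 0.0017982952277383966 len 0.0884841521265096 dia 0.083610065539435 0.08165535723085707 ang -80.45775570085834
railL front bottom (array([0.5545, 0.21  , 0.0026]), np.float64(0.0015901768591649853))
railL front bottom [0.5563 0.2094 0.    ] [0.5568 0.2067 0.    ]
railR top (array([ 0.5655, -0.1674,  0.0571]), np.float64(0.0023246032981750187))
railR top [ 0.6352 -0.2318  0.    ] [ 0.6067 -0.2621  0.    ]
boardbackL [0.6808 0.2093 0.    ] None
jarbase (array([0.6045, 0.2976, 0.0043]), np.float64(0.004098434518318904))
jarbase [0.6069 0.2977 0.    ] [0.6096 0.292  0.    ]
van (array([ 0.6251, -0.2542,  0.0118]), np.float64(0.0074136160168746515))
van [ 0.6346 -0.2632  0.    ] [ 0.6376 -0.2804  0.    ]
```

Call:
{"name": "drive_tool", "arguments": {"series": [[[3.3, 3.1, 0], 10.5], [[3.3, 3.1, 0], 10.5], [[3.3, 3.1, 0], 10.5], [[3.3, 3.1, 0], 10.5], [[3.3, 3.1, 0], 10.5], [[3.3, 3.1, 0], 10.5], [[3.3, 3.1, 0], 10.5], [[3.0, 3.0, 0], 10.5], [[0, 0, 0], 0], [[0, 0, 0], 0]], "hand": 0, "newtons": 60}}

```text
time: 1.6
ee_pos: [0.4271, -0.356, 0.2067]
eef_rot: [0.647, 0.762, -0.0, 0.0]
ft_force: [-0.4, -1.4, 0.2]
width: 0.087
grip_force: 0.0
```

```bash
python3 - <<'E'
from h import *
s=r.read_state();print(s['time'],s['ee_pos'],s['eef_rot'],s['joint_positions'])
c=cam('wrist');crop(c,'w1.png',0,0,640,400,1)
E
```

```text
1.6 [ 0.42711902 -0.35600502  0.20674498] [ 6.47115878e-01  7.62391634e-01 -1.91903805e-04  5.49483562e-06] [ 1.00042314  0.21209068 -0.44533341  1.62771691  0.0940632   1.32303871
  0.7039069 ]
```

View pics/w1.png

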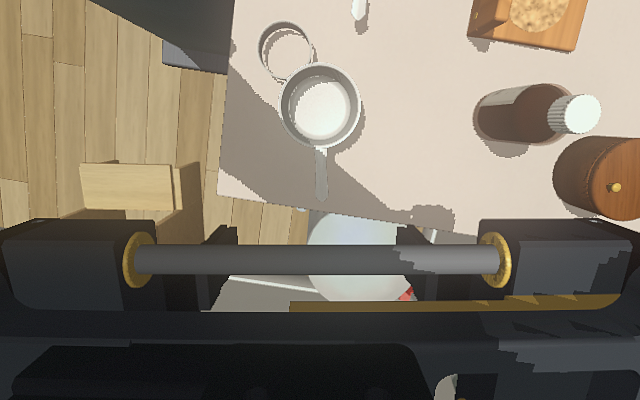

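```bash
python3 - <<'E'
from h import *
np.set_printoptions(precision=4,suppress=True)
c=cam('wrist')
h=onz(c,(322,201),.044);n=onz(c,(321.5,148),.044);b=onz(c,(319.5,106),.047)
print(h,n,b,b-h,np.linalg.norm(b-h),np.degrees(np.arctan2(*(b-h)[1::-1])),np.degrees(np.arctan2(*(n-h)[1::-1])))
E
```

```text
[ 0.4351 -0.3765  0.044 ] [ 0.4248 -0.3186  0.044 ] [ 0.4155 -0.2762  0.047 ] [-0.0196  0.1003  0.003 ] 0.10227178734300899 101.0678237051782 100.11897457254678
```

Call:
{"name": "drive_tool", "arguments": {"series": [[[0.57, -0.87, 0], 1.2], [[0, 0, -3], 0], [[0, 0, -3], 0], [[0, 0, -3], 0], [[0, 0, -3], 0], [[0, 0, -2.4], 0], [[0, 0, -1.2], 0], [[0, 0, -1.2], 0], [[0, 0, 0], 0], [[0, 0, 0], 0]]}}

```text
time: 2.95
ee_pos: [0.4337, -0.3645, 0.0395]
eef_rot: [0.638, 0.77, 0.0, 0.001]
ft_force: [0.6, 0.6, 0.4]
width: 0.0868
grip_force: 0.0
```

Call:
{"name": "drive_tool", "arguments": {"series": [[[0, 0, 0], 0], [[0, 0, 0], 0], [[0, 0, 0], 0], [[0, 0, 0], 0], [[0, 0, 0], 0], [[0, 0, 0], 0], [[0, 0, 0], 0], [[0, 0, 0], 0], [[0, 0, 0], 0], [[0, 0, 0], 0]], "hand": 1, "newtons": 60}}

```text
time: 4.2
ee_pos: [0.4333, -0.3641, 0.0388]
eef_rot: [0.638, 0.77, 0.0, 0.0]
ft_force: [0.2, 0.0, -0.5]
width: 0.0012
grip_force: 0.0
```

```bash
python3 - <<'E'
from h import *
c=cam('wrist');crop(c,'w2.png',0,0,640,400,1)
s=r.read_state();print(s['ee_pos'],proj(c,np.array([.4351,-.3765,.044])),proj(c,np.array(s['ee_pos'])))
E
```

```text
[ 0.43329414 -0.36412158  0.03878061] [317.0422605  256.19099535] [317.9242087  233.32813192]
```

View pics/w2.png

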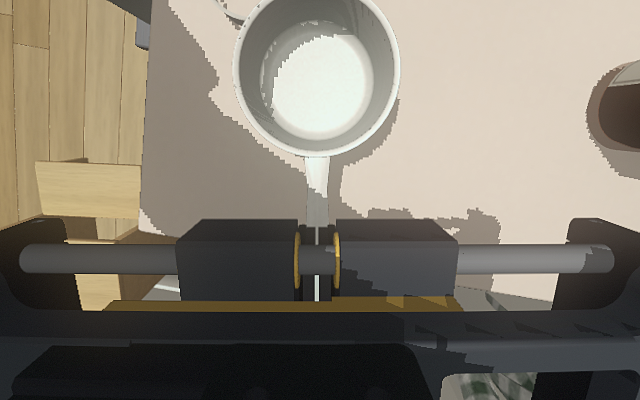

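```bash
python3 - <<'E'
from h import *
np.set_printoptions(precision=4,suppress=True)
c=cam('wrist')
L=onz(c,(233,73),.047);R=onz(c,(400,73),.047);B=onz(c,(317,157),.047)
print(L,R,np.linalg.norm(L-R),B,onz(c,(317,225),.044))
a=cam('scene');b=cam('side');crop(a,'s2a.png',390,160,70,70,5.7);crop(b,'s2b.png',370,120,70,70,5.7)
x=np.hstack([cv2.imread('pics/s2a.png'),cv2.imread('pics/s2b.png')]);cv2.imwrite('pics/s2.png',x);print(x.shape)
E
```

```text
[ 0.3738 -0.2842  0.047 ] [ 0.4577 -0.2684  0.047 ] 0.08531661628570941 [ 0.424  -0.3184  0.047 ] [ 0.4314 -0.3573  0.044 ]
(399, 798, 3)
```

View pics/s2.png

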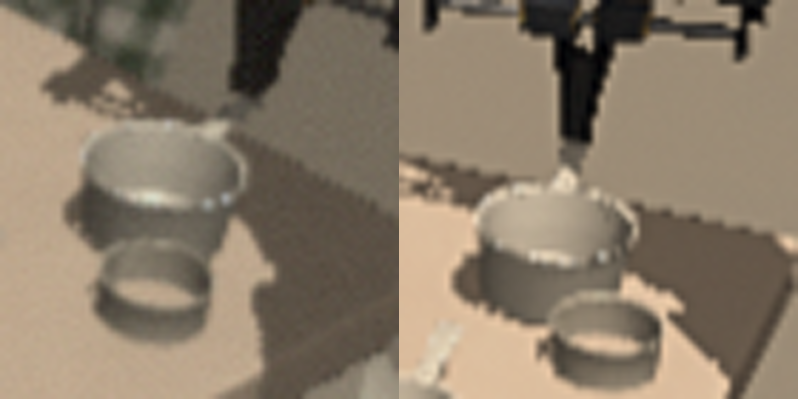

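```bash
python3 - <<'E'
from h import *
np.set_printoptions(precision=1,suppress=True)
a=cam('scene');b=cam('side');p=np.array(r.read_state()['ee_pos'])
for z in(.06,.045,.039,.031): print(z,[proj(c,np.r_[p[:2],z])  for c in(a,b)], [(proj(c,np.r_[p[:2],z])-o)*5.7 for c,o in((a,(390,160)),(b,(370,120)))])
S=np.array
print(tri(a,S([215,122])/5.7+(390,160),b,S([166,175])/5.7+(370,120)))
print(tri(a,S([230,125])/5.7+(390,160),b,S([166,170])/5.7+(370,120)))
E
```

```text
0.06 [array([434.5, 173.3]), array([400.1, 142.3])] [array([253.5,  75.9]), array([171.4, 127.3])]
0.045 [array([433.6, 177.4]), array([399.6, 146.5])] [array([248.7,  99.4]), array([168.9, 151.1])]
0.039 [array([433.3, 179.1]), array([399.4, 148.2])] [array([246.7, 108.7]), array([167.8, 160.5])]
0.031 [array([432.8, 181.2]), array([399.2, 150.4])] [array([244.2, 121. ]), array([166.5, 173. ])]
(array([ 0.4, -0.3,  0.1]), np.float64(0.0014199693246524947))
(array([ 0.4, -0.3,  0. ]), np.float64(0.004823373810633118))
```

Call:
{"name": "drive_tool", "arguments": {"series": [[[0, 0, 0], 0], [[0, 0, 0], 0], [[0, 0, 0], 0], [[0, 0, 0], 0], [[0, 0, 0], 0], [[-0.1, 0.3, -0.3], 0], [[0, 0, -0.3], 0], [[0, 0, -0.2], 0], [[0, 0, 0], 0], [[0, 0, 0], 0]], "hand": 0}}

```text
time: 5.75
ee_pos: [0.4324, -0.3612, 0.0308]
eef_rot: [0.638, 0.77, 0.0, 0.0]
ft_force: [-0.1, -0.2, -0.0]
width: 0.0857
grip_force: 0.0
```

Call:
{"name": "drive_tool", "arguments": {"series": [[[0, 0, 0], 0], [[0, 0, 0], 0], [[0, 0, 0], 0], [[0, 0, 0], 0], [[0, 0, 0], 0], [[0, 0, 0], 0], [[0, 0, 0], 0], [[0, 0, 0], 0], [[0, 0, 0], 0], [[0, 0, 0], 0]], "hand": 0.85, "newtons": 30}}

```text
time: 7.0
ee_pos: [0.4323, -0.3611, 0.0308]
eef_rot: [0.638, 0.77, 0.0, 0.0]
ft_force: [0.4, 0.0, 0.2]
width: 0.0133
grip_force: 0.0
```

Call:
{"name": "drive_tool", "arguments": {"series": [[[0, 0, 0], 0], [[0, 0, 0], 0], [[0, 0, 0], 0], [[0, 0, 0], 0], [[0, 0, 0], 0], [[0, 0, 0], 0], [[0, 0, 0], 0], [[0, 0, 0], 0], [[0, 0, 0], 0], [[0, 0, 0], 0]], "hand": 0.9}}

```text
time: 8.25
ee_pos: [0.4323, -0.3611, 0.0308]
eef_rot: [0.638, 0.77, 0.0, 0.0]
ft_force: [0.0, 1.3, -0.3]
width: 0.0086
grip_force: 0.0
```

```bash
python3 - <<'E'
from h import *
a=cam('scene');b=cam('side');w=cam('wrist');crop(a,'s3a.png',405,150,50,50,8);crop(b,'s3b.png',375,120,50,50,8)
x=np.hstack([cv2.imread('pics/s3a.png'),cv2.imread('pics/s3b.png')]);cv2.imwrite('pics/s3.png',x)
E
```

```text
(no output)
```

View pics/s3.png

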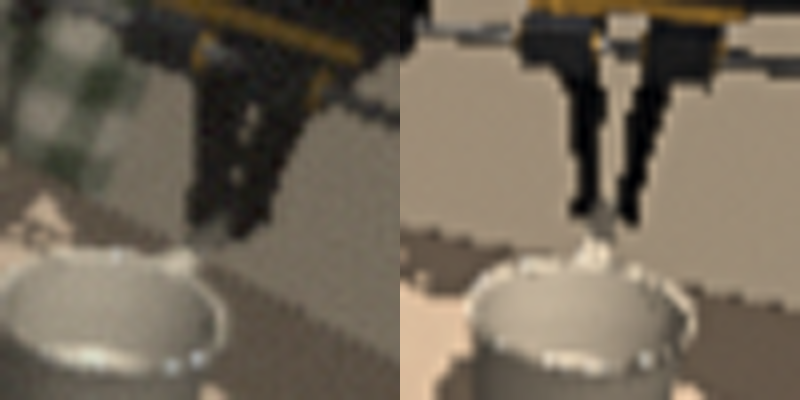

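```bash
python3 - <<'E'
from h import *
print('ov',r.finger_overhang,[x for x in dir(r) if x[0]!='_'])
a=cam('scene');b=cam('side');w=cam('wrist')
S=lambda x,y:(x/8+405,y/8+150)
D=lambda x,y:((x-400)/8+375,y/8+120)
print(tri(a,S(225,240),b,D(609,222)),tri(a,S(188,258),b,D(597,240)))
p=np.array(r.read_state()['ee_pos']);np.set_printoptions(precision=4)
print(p,[((proj(a,q)-(405,150))*8,(proj(b,q)-(375,120))*8+(400,0)) for q in (p,p-[0,0,.008],np.array([.4351,-.3765,.044]),np.array([.4248,-.3186,.044]))])
E
```

```text
ov 0.008 ['PlanningError', 'close_job', 'finger_overhang', 'read_state']
(array([ 0.42428585, -0.35083025,  0.04683042]), np.float64(0.003565828630409747)) (array([ 0.42175784, -0.32558493,  0.05025411]), np.float64(0.00568226844693788))
[ 0.4323 -0.3611  0.0308] [(array([219.7038, 253.6853]), array([593.8004, 246.948 ])), (array([216.1925, 270.8382]), array([591.8836, 264.422 ])), (array([245.5981, 210.3966]), array([601.4774, 200.5627])), (array([167.9992, 266.7738]), array([583.6327, 267.392 ]))]
```

```bash
python3 - <<'E'
from h import *
b=cam('side');p=np.array([0.16644,-0.602,0.20593])
print(proj(b,p),proj(b,p-[0,0,.008]),proj(b,p+[0,0,.011]))
x=cv2.imread('pics/side0.png')
crop({'color':x[:,:,::-1]},'f0.png',480,30,70,70,8)
c=cv2.imread('pics/f0.png')
b2=cv2.imread('pics/s3.png')
for q,col in((p,(0,0,255)),(p-[0,0,.008],(0,255,0))):
    u=(proj(b,q)-(480,30))*8;cv2.circle(c,tuple(int(v) for v in u),4,col,1)
cv2.imwrite('pics/f0.png',c)
E
```

```text
[504.77151803  88.29643128] [504.22182638  90.65961667] [505.53111859  85.02423397]
```

View pics/f0.png

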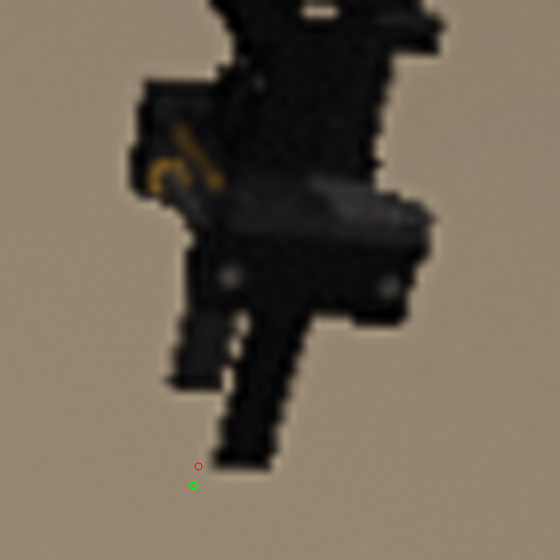

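Call:
{"name": "drive_tool", "arguments": {"series": [[[0, 0, 0], 0], [[0, 0, 0], 0], [[0, 0, 0], 0], [[0, 0, 0], 0], [[0, 0, -0.4], 0], [[0, 0, -0.4], 0], [[0, 0, -0.3], 0], [[0, 0, -0.3], 0], [[0, 0, 0], 0], [[0, 0, 0], 0]], "hand": 0.3}}

```text
time: 9.85
ee_pos: [0.4324, -0.3612, 0.0168]
eef_rot: [0.638, 0.77, 0.0, 0.0]
ft_force: [-0.0, -0.1, -0.2]
width: 0.0607
grip_force: 0.0
```

Call:
{"name": "drive_tool", "arguments": {"series": [[[0, 0, 0], 0], [[0, 0, 0], 0], [[0, 0, 0], 0], [[0, 0, 0], 0], [[0, 0, 0], 0], [[0, 0, 0], 0], [[0, 0, 0], 0], [[0, 0, 0], 0], [[0, 0, 0], 0], [[0, 0, 0], 0]], "hand": 1}}

```text
time: 11.1
ee_pos: [0.4323, -0.3611, 0.0168]
eef_rot: [0.638, 0.77, 0.0, 0.0]
ft_force: [-0.3, 0.2, 0.8]
width: 0.0131
grip_force: 30.0
```

Call:
{"name": "drive_tool", "arguments": {"series": [[[0, 0, 0], 0], [[0, 0, 0.5], 0], [[0, 0, 1], 0], [[0, 0, 2], 0], [[0, 0, 3], 0], [[0, 0, 4], 0], [[0, 0, 4], 0], [[0, 0, 4], 0], [[0, 0, 3], 0], [[0, 0, 1.8], 0]], "newtons": 60}}

```text
time: 12.35
ee_pos: [0.4327, -0.3612, 0.2527]
eef_rot: [0.638, 0.77, -0.0, 0.002]
ft_force: [-0.4, 1.1, -1.5]
width: 0.0114
grip_force: 60.0
```

Call:
{"name": "drive_tool", "arguments": {"series": [[[0, 1, 0], -3], [[0, 2, 0], -5], [[0, 2, 0], -5], [[0, 2, 0], -5], [[0, 2, 0], -5], [[0, 2, 0], -5], [[0, 2, 0], -5], [[0, 2, 0], -5], [[0, 2, 0], -5], [[0, 2, 0], -5]]}}

```text
time: 13.6
ee_pos: [0.4319, -0.1702, 0.2499]
eef_rot: [0.897, 0.442, -0.0, -0.0]
ft_force: [-0.1, 0.7, -0.6]
width: 0.0118
grip_force: 60.0
```

Call:
{"name": "drive_tool", "arguments": {"series": [[[0, 2.5, 0], -6], [[0, 2.5, 0], -6], [[0, 2.5, 0], -6], [[0, 2.5, 0], -6], [[0, 2.5, 0], -6], [[0, 2.5, 0], -6], [[0, 2, 0], -6], [[0, 2, 0], -6], [[0, 1, 0], -4.7], [[0, 0, 0], 0]]}}

```text
time: 14.85
ee_pos: [0.432, 0.0295, 0.2499]
eef_rot: [1.0, 0.001, -0.0, 0.0]
ft_force: [0.3, -0.4, -0.9]
width: 0.0118
grip_force: 60.0
```

```bash
python3 - <<'E'
from h import *
s=r.read_state();print(s['time'],s['ee_pos'],s['eef_rot'],s['width'],s['joint_positions'])
c=cam('wrist');crop(c,'w3.png',0,0,640,400,1.25);print(c['intrinsics'][0][0])
E
```

```text
14.85 [0.43196769 0.02954386 0.2498832 ] [ 9.99999745e-01  6.71075782e-04 -1.64134144e-04  1.81005390e-04] 0.011841837559525717 [ 0.71332934 -0.10723691 -0.8102863   1.82698036 -0.07857996  1.38958898
 -1.64931613]
314.3653161094898
```

View pics/w3.png

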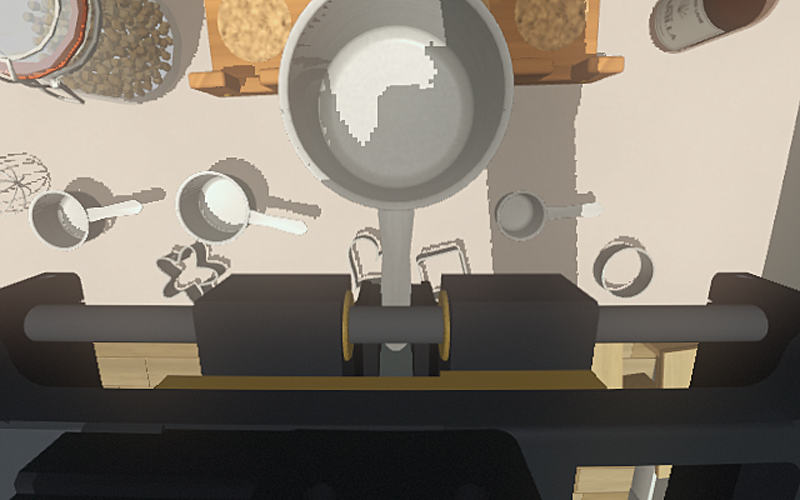

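```bash
python3 - <<'E'
from h import *
np.set_printoptions(precision=4,suppress=True)
c=cam('wrist')
for n,h,b,z in[('A',(141,207),(60,219),.036),('B',(306,230),(212,207),.041),('C',(600,209),(521,215),.031)]:
    H=onz(c,np.array(h)/1.25,z-.003);B=onz(c,np.array(b)/1.25,z);d=B-H
    print(n,H[:2],B[:2],np.linalg.norm(d[:2]),np.degrees(np.arctan2(d[1],d[0])))
im=cv2.GaussianBlur(c['color'],(3,3),0);hsv=cv2.cvtColor(im,cv2.COLOR_RGB2HSV)
m=cv2.inRange(hsv,(5,110,60),(20,255,255));m[90:]=0
# per column lowest & for the rail rows
for x in (151,153,155,160,165,175,178,180,183,186,190,200,210,215,220,410,420,430,440,450,460,462,464,466,468,470,475,480,490,495,498,500):
    y=np.flatnonzero(m[:,x]);print(x,(y.min(),y.max()) if len(y) else None,end=' ')
print()
big=cv2.resize(np.hstack([c['color'][0:85,140:235],c['color'][0:85,405:500]]),None,fx=4.2,fy=4.2,interpolation=cv2.INTER_CUBIC)
cv2.imwrite('pics/w3z.png',big[:,:,::-1]);print(big.shape)
E
```

```text
A [0.4411 0.2894] [0.4293 0.3756] 0.08697034267508778 97.83715904229337
B [0.4184 0.1196] [0.4422 0.2118] 0.09523923219439534 75.54362622682095
C [ 0.4395 -0.182 ] [ 0.4333 -0.0994] 0.08283601418298799 94.27919217602168
151 (np.int64(59), np.int64(67)) 153 (np.int64(59), np.int64(69)) 155 (np.int64(59), np.int64(70)) 160 (np.int64(58), np.int64(71)) 165 (np.int64(0), np.int64(72)) 175 (np.int64(0), np.int64(75)) 178 (np.int64(0), np.int64(76)) 180 (np.int64(0), np.int64(76)) 183 (np.int64(0), np.int64(76)) 186 (np.int64(5), np.int64(75)) 190 (np.int64(0), np.int64(75)) 200 (np.int64(0), np.int64(74)) 210 (np.int64(0), np.int64(74)) 215 (np.int64(0), np.int64(74)) 220 (np.int64(0), np.int64(73)) 410 (np.int64(0), np.int64(52)) 420 (np.int64(0), np.int64(66)) 430 (np.int64(0), np.int64(65)) 440 (np.int64(0), np.int64(64)) 450 (np.int64(0), np.int64(64)) 460 (np.int64(0), np.int64(51)) 462 (np.int64(0), np.int64(50)) 464 (np.int64(0), np.int64(65)) 466 (np.int64(0), np.int64(65)) 468 (np.int64(0), np.int64(65)) 470 (np.int64(0), np.int64(65)) 475 (np.int64(0), np.int64(63)) 480 (np.int64(46), np.int64(61)) 490 (np.int64(46), np.int64(58)) 495 (np.int64(46), np.int64(57)) 498 None 500 None 
(357, 798, 3)
```

View pics/w3z.png

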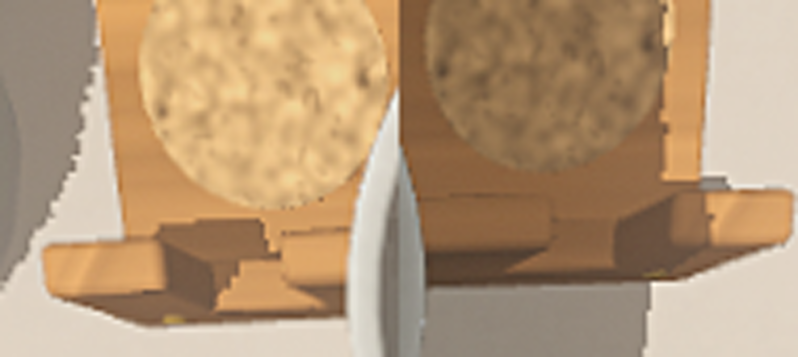

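```bash
cat > rack.py <<'E'
E
python3 - <<'E'
from h import *
np.set_printoptions(precision=4,suppress=True)
c=cam('wrist')
L=lambda x,y:onz(c,(x/4.2+140,y/4.2),.062)[:2]
R=lambda x,y:onz(c,((x-399)/4.2+405,y/4.2),.062)[:2]
lb,lf,rb,rf=L(43,245),L(47,292),R(793,190),R(791,238)
print(lb,lf,rb,rf,'inner',L(165,240),L(163,290),R(706,192),R(706,243),L(283,233),L(283,283),R(550,197))
lm=(lb+lf)/2;rm=(rb+rf)/2;d=lm-rm
print('len',np.linalg.norm(d),'yaw',np.degrees(np.arctan2(d[1],d[0]))-90,'mid',(lm+rm)/2)
yaw=np.arctan2(d[1],d[0])-np.pi/2;u=d/np.linalg.norm(d);o=(lm+rm)/2
for y in(.144,.048,-.048,-.144): print(y,o+y*u)
p=np.array(r.read_state()['ee_pos'])
print('padL',onz(c,(254/1.25,25/1.25),.01))
# held cup : rim L,R and handle end at several assumed z
for hz in (.27,.275,.28,.285):
    a,b=onz(c,(279/1.25,92/1.25),hz),onz(c,(513/1.25,92/1.25),hz);e=onz(c,(397/1.25,348/1.25),hz);f=onz(c,(397/1.25,209/1.25),hz)
    print(hz,a[:2],b[:2],np.linalg.norm(a-b),e[:2]-p[:2],f[:2]-p[:2])
E
```

```text
[0.5635 0.2108] [0.5519 0.211 ] [ 0.5778 -0.1693] [ 0.5662 -0.1702] inner [0.5644 0.1785] [0.5521 0.1801] [ 0.5769 -0.1465] [ 0.5646 -0.1479] [0.5658 0.1474] [0.5536 0.1483] [ 0.5752 -0.1059]
len 0.38087563691971044 yaw 2.147929395027802 mid [0.5649 0.0206]
0.144 [0.5595 0.1645]
0.048 [0.5631 0.0685]
-0.048 [ 0.5667 -0.0274]
-0.144 [ 0.5703 -0.1233]
padL [0.6161 0.1666 0.01  ]
0.27 [0.5184 0.0728] [ 0.5186 -0.0161] 0.08892020424914723 [-0.0205 -0.0006] [ 0.0415 -0.0004]
0.275 [0.5177 0.0714] [ 0.5179 -0.0147] 0.08611073760048824 [-0.0178 -0.0006] [ 0.0423 -0.0004]
0.28 [0.517 0.07 ] [ 0.5172 -0.0133] 0.08330127095182921 [-0.0151 -0.0006] [ 0.043  -0.0004]
0.285 [0.5164 0.0686] [ 0.5165 -0.0119] 0.08049180430317023 [-0.0124 -0.0006] [ 0.0437 -0.0004]
```

Call:
{"name": "drive_tool", "arguments": {"series": [[[0.5, 1, 0], 1], [[1, 1.5, 0], 1], [[1.5, 2, 0], 1], [[1.5, 2, 0], 1], [[1.5, 2, 0], 1], [[1.5, 2, 0], 1.15], [[1, 1.5, 0], 0], [[0.9, 1, 0], 0], [[0, 0, 0], 0], [[0, 0, 0], 0]]}}

```text
time: 16.25
ee_pos: [0.5262, 0.1586, 0.2497]
eef_rot: [0.999, 0.053, -0.0, 0.0]
ft_force: [0.5, 0.0, -1.7]
width: 0.0118
grip_force: 60.0
```

```bash
python3 - <<'E'
from h import *
np.set_printoptions(precision=4,suppress=True)
s=r.read_state();print(s['time'],s['ee_pos'],s['eef_rot'],s['joint_positions'])
c=cam('wrist');crop(c,'w4.png',0,0,640,400,1.25)
E
```

```text
16.25 [0.5262 0.1586 0.2497] [ 0.9986  0.0532 -0.0001  0.0001] [ 0.4357  0.2679 -0.9603  1.558   0.2209  1.4312 -2.0029]
```

View pics/w4.png

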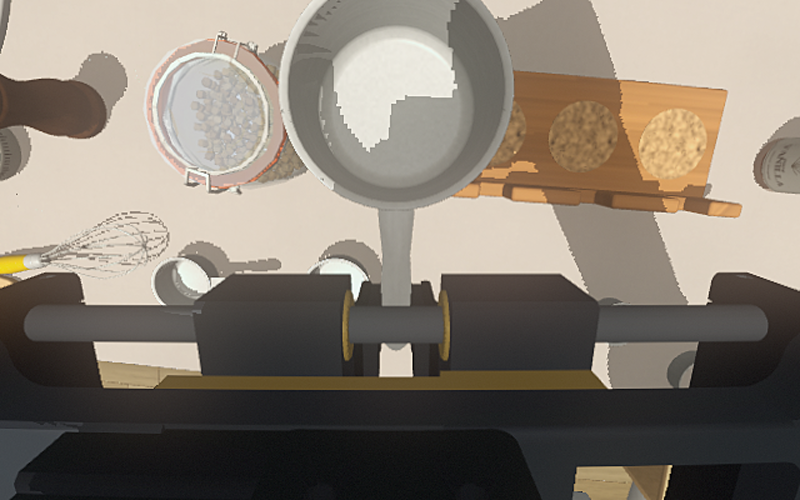

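```bash
python3 - <<'E'
from h import *
np.set_printoptions(precision=4,suppress=True)
c=cam('wrist')
for n,u,z in[('lid',(216,113),.13),('clip',(200,190),.12),('lidR',(284,120),.12),('railRback',(741,205),.062),('railRf',(739,216),.062),('pad4',(673,143),.012),('pad3',(583,136),.012)]: print(n,onz(c,np.array(u)/1.25,z))
E
```

```text
lid [0.6036 0.2981 0.13  ]
clip [0.5448 0.3151 0.12  ]
lidR [0.6041 0.2512 0.12  ]
railRback [ 0.5778 -0.1681  0.062 ]
railRf [ 0.5673 -0.1695  0.062 ]
pad4 [ 0.6307 -0.1202  0.012 ]
pad3 [ 0.6265 -0.0243  0.012 ]
```

Call:
{"name": "drive_tool", "arguments": {"series": [[[0, 0.1, -1], 0], [[0, 0, -2], 0], [[0, 0, -3], 0], [[0, 0, -3], 0], [[0, 0, -3], 0], [[0, 0, -3], 0], [[0, 0, -2], 0], [[0, 0, -2], 0], [[0, 0, -1.2], 0], [[0, 0, 0], 0]]}}

```text
time: 17.6
ee_pos: [0.526, 0.1598, 0.0472]
eef_rot: [0.999, 0.053, -0.0, 0.0]
ft_force: [0.4, 0.8, -0.8]
width: 0.0117
grip_force: 60.0
```

Call:
{"name": "drive_tool", "arguments": {"series": [[[0, 0, -0.3], 0], [[0, 0, -0.3], 0], [[0, 0, -0.3], 0], [[0, 0, -0.3], 0], [[0, 0, -0.3], 0], [[0, 0, -0.3], 0], [[0, 0, -0.2], 0], [[0, 0, 0], 0], [[0, 0, 0], 0], [[0, 0, 0], 0]]}}

```text
time: 18.85
ee_pos: [0.5264, 0.1599, 0.0279]
eef_rot: [0.999, 0.053, 0.0, 0.0]
ft_force: [-0.9, 0.2, -0.3]
width: 0.0115
grip_force: 60.0
```

Call:
{"name": "drive_tool", "arguments": {"series": [[[0, 0, -0.1], 0], [[0, 0, -0.1], 0], [[0, 0, 0], 0], [[0, 0, 0], 0], [[0, 0, 0], 0], [[0, 0, 0], 0], [[0, 0, 0], 0], [[0, 0, 0], 0], [[0, 0, 0], 0], [[0, 0, 0], 0]]}}

```text
time: 20.1
ee_pos: [0.5263, 0.1599, 0.0257]
eef_rot: [0.999, 0.053, -0.0, 0.0]
ft_force: [-2.4, -0.6, 2.2]
width: 0.0115
grip_force: 60.0
```

Call:
{"name": "drive_tool", "arguments": {"series": [[[0, 0, 0], 0], [[0, 0, 0], 0], [[0, 0, 0], 0], [[0, 0, 0], 0], [[0, 0, 2], 0], [[0, 0, 3], 0], [[-0.5, 0, 4], 0], [[-2, 0, 4], 5], [[-3, 0, 4], 10], [[-3, 0, 3], 10]], "hand": 0.3}}

```text
time: 21.35
ee_pos: [0.4407, 0.1609, 0.2282]
eef_rot: [0.962, 0.272, 0.001, 0.0]
ft_force: [1.1, -1.3, 1.4]
width: 0.0609
grip_force: 0.0
```

Call:
{"name": "drive_tool", "arguments": {"series": [[[-0.4, -0.6, 0], 9], [[-0.4, -0.6, -2], 9], [[-0.4, -0.6, -3], 9], [[-0.4, -0.6, -3], 9], [[-0.25, -0.3, -3], 7.9], [[0, 0, -3], 0], [[0, 0, -2], 0], [[0, 0, -2], 0], [[0, 0, -1], 0], [[0, 0, 0], 0]]}}

```text
time: 22.6
ee_pos: [0.4228, 0.1331, 0.0361]
eef_rot: [0.793, 0.609, -0.0, -0.0]
ft_force: [0.5, -0.9, 0.4]
width: 0.061
grip_force: 0.0
```

Call:
{"name": "drive_tool", "arguments": {"series": [[[0, 0, 0], 0], [[0, 0, -1], 0], [[0, 0, -1], 0], [[0, 0, -0.4], 0], [[0, 0, 0], 0], [[0, 0, 0], 0], [[0, 0, 0], 0], [[0, 0, 0], 0], [[0, 0, 0], 0], [[0, 0, 0], 0]]}}

```text
time: 23.85
ee_pos: [0.4228, 0.1329, 0.0118]
eef_rot: [0.793, 0.609, 0.0, 0.0]
ft_force: [0.3, 0.3, 0.2]
width: 0.0613
grip_force: 0.0
```

Call:
{"name": "drive_tool", "arguments": {"series": [[[0, 0, 0], 0], [[0, 0, 0], 0], [[0, 0, 0], 0], [[0, 0, 0], 0], [[0, 0, 0], 0], [[0, 0, 0], 0], [[0, 0, 0], 0], [[0, 0, 0], 0], [[0, 0, 0], 0], [[0, 0, 0], 0]], "hand": 1, "newtons": 30}}

```text
time: 25.1
ee_pos: [0.4228, 0.1329, 0.0118]
eef_rot: [0.793, 0.609, 0.0, 0.0]
ft_force: [-0.6, 0.1, 0.2]
width: 0.0128
grip_force: 30.0
```

Call:
{"name": "drive_tool", "arguments": {"series": [[[0, 0, 0], 0], [[0, 0, 0.5], 0], [[0, 0, 1], 0], [[0, 0, 2], 0], [[0, 0, 3], 0], [[0, 0, 3], 0], [[0, 0, 3.5], 0], [[0, 0, 3], 0], [[0, 0, 2], 0], [[0, 0, 0], 0]], "newtons": 60}}

```text
time: 26.35
ee_pos: [0.4236, 0.1332, 0.1932]
eef_rot: [0.793, 0.609, 0.001, 0.001]
ft_force: [1.1, 0.1, -0.7]
width: 0.0113
grip_force: 60.0
```

Call:
{"name": "drive_tool", "arguments": {"series": [[[0.5, -0.3, 0], -5], [[1, -0.6, 0], -8], [[1.3, -0.8, 0], -8], [[1.3, -0.8, 0], -8], [[1.3, -0.8, 0], -8], [[1.3, -0.8, 0], -8], [[1.3, -0.8, 0], -8], [[1.3, -0.8, 0], -8], [[0.9, -0.55, 0], -7], [[0.53, -0.3, 0], -4.9]]}}

```text
time: 27.6
ee_pos: [0.5299, 0.0672, 0.1906]
eef_rot: [1.0, 0.017, -0.001, -0.0]
ft_force: [0.1, 0.5, 0.1]
width: 0.0114
grip_force: 60.0
```

```bash
python3 - <<'E'
from h import *
s=r.read_state();print(s['time'],s['ee_pos'],s['eef_rot'],s['width'])
c=cam('wrist');g=cv2.cvtColor(c['color'],cv2.COLOR_RGB2GRAY).astype(int)
for y in(180,190,200,210,215,240,255,265): print(y,g[y,296:342:2])
crop(c,'w5.png',0,0,640,400,1.25)
E
```

```text
27.6 [0.52987302 0.06723196 0.19055681] [ 9.99859818e-01  1.67187180e-02 -8.85313280e-04 -2.12459440e-04] 0.011360523421903416
180 [214 214 215 218 148 151 155 159 159 158 155 156 156 155 151 149 152 219
 214 214 214 215 214]
190 [213 214 214 216 163 151 152 155 157 156 154 155 153 151 153 148 200 215
 216 214 214 213 214]
200 [214 214 214 213 219 149 151 153 152 154 153 155 151 151 152 147 220 214
 214 214 214 214 215]
210 [214 214 214 215 219 147 151 150 151 151 151 151 151 149 153 145 225 214
 213 214 213 213 213]
215 [213 214 213 215 178 147 149 151 151 151 152 152 151 148 151 149 169 215
 213 213 214 213 213]
240 [ 65  64  65  65  60 157 142 146 147 147 145 147 147 146 146 149  66  64
  64  65  64  63  63]
255 [85 85 85 85 86 86 84 86 85 86 84 84 84 84 86 84 84 84 85 85 85 86 86]
265 [83 84 84 84 84 83 85 83 85 85 86 84 85 84 84 84 83 85 85 84 83 83 84]
```

Call:
{"name": "drive_tool", "arguments": {"series": [[[0, 0, -1], 0], [[0, 0, -2], 0], [[0, 0, -3], 0], [[0, 0, -3], 0], [[0, 0, -2], 0], [[0, 0, -2], 0], [[0, 0, -1], 0], [[0, 0, -0.5], 0], [[0, 0, 0], 0], [[0, 0, 0], 0]]}}

```text
time: 28.9
ee_pos: [0.5306, 0.0675, 0.0474]
eef_rot: [1.0, 0.018, 0.001, 0.0]
ft_force: [1.3, -0.1, -0.7]
width: 0.0116
grip_force: 60.0
```

Call:
{"name": "drive_tool", "arguments": {"series": [[[0, 0, -0.3], 0], [[0, 0, -0.3], 0], [[0, 0, -0.3], 0], [[0, 0, -0.3], 0], [[0, 0, -0.3], 0], [[0, 0, -0.3], 0], [[0, 0, -0.3], 0], [[0, 0, -0.2], 0], [[0, 0, 0], 0], [[0, 0, 0], 0]]}}

```text
time: 30.15
ee_pos: [0.5302, 0.0674, 0.0239]
eef_rot: [1.0, 0.018, 0.0, 0.0]
ft_force: [1.2, 0.1, -0.6]
width: 0.0119
grip_force: 60.0
```

Lower to contact (about 0.0215), release, then go up.

Call:
{"name": "drive_tool", "arguments": {"series": [[[0, 0, -0.1], 0], [[0, 0, -0.1], 0], [[0, 0, -0.1], 0], [[0, 0, 0], 0], [[0, 0, 0], 0], [[0, 0, 0], 0], [[0, 0, 0], 0], [[0, 0, 0], 0], [[0, 0, 0], 0], [[0, 0, 0], 0]]}}

```text
time: 31.4
ee_pos: [0.5301, 0.0674, 0.0208]
eef_rot: [1.0, 0.018, 0.0, 0.0]
ft_force: [-1.7, -0.3, 1.3]
width: 0.0118
grip_force: 60.0
```

Call:
{"name": "drive_tool", "arguments": {"series": [[[0, 0, 0], 0], [[0, 0, 0], 0], [[0, 0, 0], 0], [[0, 0, 0], 0], [[0, 0, 2], 0], [[0, 0, 3], 0], [[-0.5, 0, 4], 0], [[-2, 1, 4], 8], [[-3, 3, 4], 10], [[-2, 3, 3], 10]], "hand": 0.3}}

```text
time: 32.65
ee_pos: [0.4542, 0.1389, 0.2233]
eef_rot: [0.965, 0.263, 0.001, 0.001]
ft_force: [0.9, -0.2, 0.6]
width: 0.0609
grip_force: 0.0
```

Call:
{"name": "drive_tool", "arguments": {"series": [[[-0.2, 2, 0], 8], [[-0.2, 2, 0], 8], [[-0.2, 2, 0], 8], [[-0.2, 2, 0], 8], [[-0.2, 2, 0], 8], [[-0.2, 2, 0], 8], [[-0.2, 2, 0], 8], [[-0.1, 2.5, 0], 8], [[0, 0, 0], 3.5], [[0, 0, 0], 0]]}}

```text
time: 33.9
ee_pos: [0.4399, 0.3028, 0.2217]
eef_rot: [0.658, 0.753, 0.0, 0.0]
ft_force: [0.2, -1.1, -0.2]
width: 0.0608
grip_force: 0.0
```

```bash
python3 - <<'E'
from h import *
np.set_printoptions(linewidth=200,precision=4,suppress=True)
s=r.read_state();print(s['time'],s['ee_pos'],s['eef_rot'],s['width'])
c=cam('wrist');g=cv2.cvtColor(c['color'],cv2.COLOR_RGB2GRAY).astype(int)
print([proj(c,np.array(q)) for q in((.4411,.2894,.033),(.4293,.3756,.036))])
for y in range(130,232,6): print(y,g[y,285:353:3])
crop(c,'w6.png',0,0,640,400,1.25)
E
```

```text
33.9 [0.4399 0.3028 0.2217] [0.6585 0.7526 0.0003 0.0001] 0.06079808982068061
[array([316.8707, 189.4518]), array([316.7644, 114.0982])]
130 [207 207 207 170 217 134 134 194 213 228 232 233 230 216 206 157 158 236 118 142 140 219 206]
136 [207 206 207 206 207 186 227 199 157 148 153 155 155 170 216 244 130 141 140 136 212 206 206]
142 [206 206 207 206 207 206 206 208 174 241 236 236 227 118 141 142 140 141 211 206 206 206 206]
148 [207 207 206 205 207 207 207 206 207 184 233 228 215 132 139 217 205 206 206 206 205 207 206]
154 [205 206 207 205 206 206 205 206 207 206 223 227 219 139 136 207 205 206 206 205 205 206 206]
160 [206 206 205 205 206 205 206 206 206 205 224 223 217 135 135 209 207 206 206 206 205 205 205]
166 [205 205 205 207 205 206 206 206 206 205 223 219 217 118 140 215 205 206 207 205 206 204 206]
172 [206 205 205 205 206 206 206 205 205 205 221 218 218 178 140 145 205 206 205 204 205 205 205]
178 [206 206 206 206 205 205 206 205 205 204 217 217 215 217 138 217 204 205 203 204 204 205 206]
184 [206 207 206 205 205 205 204 205 205 205 215 214 213 213 138 146 205 204 203 204 204 203 203]
190 [205 204 206 205 205 205 206 204 204 205 204 215 215 128 134 208 203 203 203 203 203 203 203]
196 [205 205 205 206 206 206 204 204 204 205 205 203 204 204 204 204 204 203 204 203 201 202 203]
202 [205 205 205 204 204 204 205 205 205 210 210 205 205 204 204 204 209 209 207 175 208 207 203]
208 [181 206 206 206 205 205 205 205 208 134 136 135 139 210 184 134 135 134 134 133 134 133 132]
214 [139 206 204 204 205 204 204 204 208 134 135 134 135 135 134 134 134 134 133 134 133 133 133]
220 [205 205 205 206 205 204 204 205 209 134 135 133 134 135 134 134 133 133 132 132 132 131 131]
226 [206 204 205 204 204 205 204 204 207 132 133 134 133 133 132 132 133 132 132 132 131 130 131]
```

Call:
{"name": "drive_tool", "arguments": {"series": [[[0, 0, -2], 0], [[0, 0, -3], 0], [[0, 0, -4], 0], [[0, 0, -4], 0], [[0, 0, -3], 0], [[0, 0, -2], 0], [[0, 0, -1.3], 0], [[0, 0, -1], 0], [[0, 0, -0.9], 0], [[0, 0, 0], 0]]}}

```text
time: 35.2
ee_pos: [0.44, 0.3023, 0.0085]
eef_rot: [0.659, 0.752, -0.0, -0.0]
ft_force: [0.2, 0.8, 0.2]
width: 0.0609
grip_force: 0.0
```

Call:
{"name": "drive_tool", "arguments": {"series": [[[0, 0, 0], 0], [[0, 0, 0], 0], [[0, 0, 0], 0], [[0, 0, 0], 0], [[0, 0, 0], 0], [[0, 0, 0], 0], [[0, 0, 0], 0], [[0, 0, 0], 0], [[0, 0, 0], 0], [[0, 0, 0], 0]], "hand": 1, "newtons": 30}}

```text
time: 36.45
ee_pos: [0.4401, 0.3024, 0.0088]
eef_rot: [0.659, 0.752, 0.0, 0.0]
ft_force: [-0.6, -0.8, 0.1]
width: 0.0134
grip_force: 30.0
```

Call:
{"name": "drive_tool", "arguments": {"series": [[[0, 0, 0], 0], [[0, 0, 0.5], 0], [[0, 0, 1], 0], [[0, 0, 2], 0], [[0, 0, 3], 0], [[0, 0, 3], 0], [[0, 0, 3.5], 0], [[0, 0, 3], 0], [[0, 0, 2], 0], [[0, 0, 0], 0]], "newtons": 60}}

```text
time: 37.7
ee_pos: [0.4406, 0.3029, 0.1902]
eef_rot: [0.659, 0.752, 0.001, 0.001]
ft_force: [-0.6, -0.6, -1.7]
width: 0.0115
grip_force: 60.0
```

Call:
{"name": "drive_tool", "arguments": {"series": [[[0, -1, 0], -3], [[0, -2, 0], -6], [[0, -2, 0], -6], [[0, -2, 0], -6], [[0, -2, 0], -6], [[0, -2, 0], -6], [[0, -2, 0], -6], [[0, -2, 0], -6], [[0, -2, 0], -6], [[0, -2, 0], -6]]}}

```text
time: 38.95
ee_pos: [0.4393, 0.1108, 0.1878]
eef_rot: [0.939, 0.344, -0.001, -0.0]
ft_force: [0.7, -1.3, -1.4]
width: 0.0119
grip_force: 60.0
```

Call:
{"name": "drive_tool", "arguments": {"series": [[[0.5, -2, 0], -5], [[1, -2, 0], -5], [[1.5, -2, 0], -5], [[1.5, -2, 0], -5], [[1.5, -2, 0], -5], [[1.5, -1.5, 0], -5], [[1, -1.5, 0], -5], [[0.56, -0.7, 0], -3.4], [[0.5, -0.4, 0], 0], [[0, 0, 0], 0]]}}

```text
time: 40.2
ee_pos: [0.5354, -0.0289, 0.1882]
eef_rot: [1.0, 0.019, -0.0, -0.0]
ft_force: [-0.1, 0.3, -0.1]
width: 0.0113
grip_force: 60.0
```

```bash
python3 - <<'E'
from h import *
np.set_printoptions(linewidth=200,precision=4,suppress=True)
s=r.read_state();print(s['time'],s['ee_pos'],s['eef_rot'],s['width'])
c=cam('wrist');g=cv2.cvtColor(c['color'],cv2.COLOR_RGB2GRAY).astype(int)
for y in(150,165,180,195,210,240): print(y,g[y,296:342:2])
crop(c,'w7.png',0,0,640,400,1.25)
E
```

```text
40.2 [ 0.5354 -0.0289  0.1882] [ 0.9998  0.0193 -0.0005 -0.0002] 0.01132173391611056
150 [120 121 120 122 120 120 119 118 118 119 118 117 117 116 116 118 119 118 118 117 117 118 119]
165 [214 215 217 195 150 140 147 150 150 141 148 141 150 151 144 141 137 164 219 214 213 213 213]
180 [213 214 214 216 142 149 155 154 156 154 156 153 155 156 150 150 148 222 213 213 212 213 213]
195 [214 214 213 213 216 148 149 149 152 154 155 155 153 149 149 148 198 214 213 214 213 213 213]
210 [214 214 214 213 217 141 148 149 149 149 152 152 150 148 149 148 194 214 214 215 214 214 213]
240 [ 63  63  65  63  59 158 145 144 146 146 146 145 145 145 146 147  67  63  62  63  64  64  62]
```

Aligned and on target. Descend, settle and release.

Call:
{"name": "drive_tool", "arguments": {"series": [[[0, 0, -1], 0], [[0, 0, -2], 0], [[0, 0, -3], 0], [[0, 0, -3], 0], [[0, 0, -2], 0], [[0, 0, -2], 0], [[0, 0, -1], 0], [[0, 0, -0.8], 0], [[0, 0, 0], 0], [[0, 0, 0], 0]]}}

```text
time: 41.5
ee_pos: [0.5361, -0.0286, 0.0413]
eef_rot: [1.0, 0.019, 0.0, 0.0]
ft_force: [0.7, -0.5, -0.4]
width: 0.0114
grip_force: 60.0
```

Call:
{"name": "drive_tool", "arguments": {"series": [[[0, 0, -0.3], 0], [[0, 0, -0.3], 0], [[0, 0, -0.3], 0], [[0, 0, -0.3], 0], [[0, 0, -0.3], 0], [[0, 0, -0.3], 0], [[0, 0, -0.2], 0], [[0, 0, -0.1], 0], [[0, 0, 0], 0], [[0, 0, 0], 0]]}}

```text
time: 42.75
ee_pos: [0.5358, -0.0286, 0.0199]
eef_rot: [1.0, 0.019, 0.0, 0.0]
ft_force: [0.5, -0.0, 0.3]
width: 0.0117
grip_force: 60.0
```

Call:
{"name": "drive_tool", "arguments": {"series": [[[0, 0, -0.1], 0], [[0, 0, -0.1], 0], [[0, 0, -0.1], 0], [[0, 0, 0], 0], [[0, 0, 0], 0], [[0, 0, 0], 0], [[0, 0, 0], 0], [[0, 0, 0], 0], [[0, 0, 0], 0], [[0, 0, 0], 0]]}}

```text
time: 44.0
ee_pos: [0.5357, -0.0286, 0.0168]
eef_rot: [1.0, 0.019, 0.0, 0.0]
ft_force: [-0.8, -0.5, 1.5]
width: 0.0117
grip_force: 60.0
```

Call:
{"name": "drive_tool", "arguments": {"series": [[[0, 0, 0], 0], [[0, 0, 0], 0], [[0, 0, 0], 0], [[0, 0, 0], 0], [[0, 0, 2], 0], [[0, 0, 3], 0], [[-0.5, 0, 4], 0], [[-2, -1, 4], 8], [[-2.2, -1.8, 4], 8], [[-2, -2, 3], 8]], "hand": 0.3}}

```text
time: 45.25
ee_pos: [0.4685, -0.0762, 0.2193]
eef_rot: [0.973, 0.23, 0.001, 0.001]
ft_force: [0.0, -1.3, 0.6]
width: 0.0606
grip_force: 0.0
```

Call:
{"name": "drive_tool", "arguments": {"series": [[[-1, -2, 0], 8], [[-1, -2, 0], 8], [[-1, -2, 0], 8], [[0, -2, 0], 8], [[0, -1, 0], 8], [[0, 0, 0], 8], [[0, 0, 0], 8], [[0, 0, 0], 8], [[0, 0, 0], 4], [[0, 0, 0], 0]]}}

```text
time: 46.5
ee_pos: [0.4389, -0.1662, 0.2177]
eef_rot: [0.681, 0.733, -0.0, 0.001]
ft_force: [0.1, 0.5, -0.5]
width: 0.0612
grip_force: 0.0
```

```bash
python3 - <<'E'
from h import *
np.set_printoptions(linewidth=200,precision=4,suppress=True)
s=r.read_state();print(s['time'],s['ee_pos'],s['eef_rot'],s['width'])
c=cam('wrist');g=cv2.cvtColor(c['color'],cv2.COLOR_RGB2GRAY).astype(int)
print([proj(c,np.array(q)) for q in((.4395,-.1820,.028),(.4333,-.0994,.031))])
for y in range(130,220,6): print(y,g[y,285:353:3])
crop(c,'w8.png',0,0,640,400,1.25)
E
```

```text
46.5 [ 0.4389 -0.1662  0.2177] [ 0.6805  0.7327 -0.0001  0.0005] 0.06124960426777782
[array([316.8392, 190.9928]), array([316.8621, 119.8594])]
130 [215 216 216 215 235 117 140 223 239 238 241 243 244 246 229 188 174 252 152 151 225 216 217]
136 [215 215 216 216 217 210 228 143 145 185 206 207 190 157 168 251 136 152 149 222 217 217 217]
142 [216 216 215 215 216 218 216 218 200 210 220 215 232 125 151 152 150 229 219 217 217 217 217]
148 [215 216 215 216 216 216 216 217 218 243 242 242 228 150 149 223 217 217 218 217 217 217 216]
154 [216 215 216 215 216 216 216 215 217 231 243 237 228 150 158 217 217 217 217 217 217 217 217]
160 [216 216 216 216 216 216 216 216 217 206 231 228 232 152 158 217 216 217 217 216 217 216 216]
166 [217 216 216 216 217 216 216 216 216 215 231 227 224 149 201 217 215 217 216 214 216 215 216]
172 [215 216 216 216 217 215 215 216 216 227 229 223 224 147 145 217 214 215 215 215 215 215 215]
178 [215 216 216 216 215 216 215 216 217 238 224 221 226 146 143 217 214 214 213 214 214 215 214]
184 [216 214 215 216 215 215 215 216 216 236 222 219 221 135 144 217 214 214 213 214 214 213 213]
190 [216 215 215 216 216 215 216 215 215 214 222 217 191 142 196 214 213 213 214 213 213 212 212]
196 [145 143 144 194 224 216 215 215 215 214 215 215 216 214 215 214 214 214 214 213 214 211 213]
202 [143 143 143 144 144 145 145 143 143 139 144 143 133 220 217 223 144 143 142 143 143 143 142]
208 [142 143 142 142 143 143 142 142 144 143 144 143 143 144 143 144 144 142 142 142 143 143 142]
214 [141 142 141 141 142 142 141 142 143 141 141 142 140 142 142 141 143 142 141 142 142 140 141]
```

Call:
{"name": "drive_tool", "arguments": {"series": [[[0, 0, -2], 0], [[0, 0, -3], 0], [[0, 0, -4], 0], [[0, 0, -4], 0], [[0, 0, -3], 0], [[0, 0, -2], 0], [[0, 0, -1.3], 0], [[0, 0, -1], 0], [[0, 0, -0.6], 0], [[0, 0, -0.3], 0]]}}

```text
time: 47.8
ee_pos: [0.4389, -0.1667, 0.0048]
eef_rot: [0.681, 0.733, 0.0, 0.0]
ft_force: [-0.1, -0.7, -0.3]
width: 0.061
grip_force: 0.0
```

Call:
{"name": "drive_tool", "arguments": {"series": [[[0, 0, -0.1], 0], [[0, 0, 0], 0], [[0, 0, 0], 0], [[0, 0, 0], 0], [[0, 0, 0], 0], [[0, 0, 0], 0], [[0, 0, 0], 0], [[0, 0, 0], 0], [[0, 0, 0], 0], [[0, 0, 0], 0]], "hand": 1, "newtons": 30}}

```text
time: 49.05
ee_pos: [0.4387, -0.1666, 0.0038]
eef_rot: [0.681, 0.733, 0.0, 0.0]
ft_force: [0.3, 0.3, 1.0]
width: 0.0134
grip_force: 30.0
```

Call:
{"name": "drive_tool", "arguments": {"series": [[[0, 0, 0], 0], [[0, 0, 0.5], 0], [[0, 0, 1], 0], [[0, 0, 2], 0], [[0, 0, 3], 0], [[0, 0, 3], 0], [[0, 0, 3.5], 0], [[0, 0, 3], 0], [[0, 0, 2], 0], [[0, 0, 0], 0]], "newtons": 60}}

```text
time: 50.3
ee_pos: [0.4395, -0.1668, 0.1854]
eef_rot: [0.681, 0.733, 0.0, 0.002]
ft_force: [-0.2, 0.3, -1.2]
width: 0.0119
grip_force: 60.0
```

Call:
{"name": "drive_tool", "arguments": {"series": [[[0, 0, 0], -4], [[0, 0, 0], -6], [[0, 0, 0], -6], [[0, 0, 0], -6], [[0, 0, 0], -6], [[0, 0, 0], -6], [[0, 0, 0], -6], [[0, 0, 0], -6], [[0, 0, 0], -6], [[0, 0, 0], -6]]}}

```text
time: 51.55
ee_pos: [0.4382, -0.1663, 0.1829]
eef_rot: [0.951, 0.309, -0.0, -0.0]
ft_force: [-0.1, 0.0, -0.2]
width: 0.0114
grip_force: 60.0
```

Call:
{"name": "drive_tool", "arguments": {"series": [[[1, 0.5, 0], -6], [[1.5, 0.5, 0], -6], [[1.5, 0.6, 0], -6], [[1.5, 0.6, 0], -6], [[1.5, 0.6, 0], -6], [[1.5, 0.6, 0], -4], [[1, 0.5, 0], 0], [[0.6, 0.3, 0], 0], [[0, 0, 0], 0], [[0, 0, 0], 0]]}}

```text
time: 52.8
ee_pos: [0.5394, -0.125, 0.1837]
eef_rot: [1.0, 0.019, -0.0, 0.0]
ft_force: [-0.0, 0.1, 0.4]
width: 0.0115
grip_force: 60.0
```

```bash
python3 - <<'E'
from h import *
np.set_printoptions(linewidth=200,precision=4,suppress=True)
s=r.read_state();print(s['time'],s['ee_pos'],s['eef_rot'],s['width'])
c=cam('wrist');g=cv2.cvtColor(c['color'],cv2.COLOR_RGB2GRAY).astype(int)
for y in(150,165,180,195,210,240): print(y,g[y,296:342:2])
crop(c,'w9.png',0,0,640,400,1.25)
E
```

```text
52.8 [ 0.5394 -0.125   0.1837] [ 0.9998  0.0193 -0.0001  0.0002] 0.011508344626253187
150 [117 130 133 138 141 144 147 147 148 148 150 149 150 146 144 142 142 140 136 131 123 113 115]
165 [156 154 153 151 149 148 147 144 144 142 139 141 142 144 145 145 146 150 151 153 154 158 146]
180 [214 213 213 216 145 152 151 156 158 155 155 157 158 154 152 150 146 162 213 212 214 212 213]
195 [212 213 213 214 218 145 147 151 154 153 152 153 156 153 149 148 147 216 213 213 213 213 213]
210 [213 213 214 213 217 138 147 148 147 148 149 150 148 149 146 142 225 213 213 213 213 213 213]
240 [ 66  64  65  63  61 153 145 146 145 146 142 142 144 145 143 147  65  65  64  63  62  63  61]
```

View pics/w9.png

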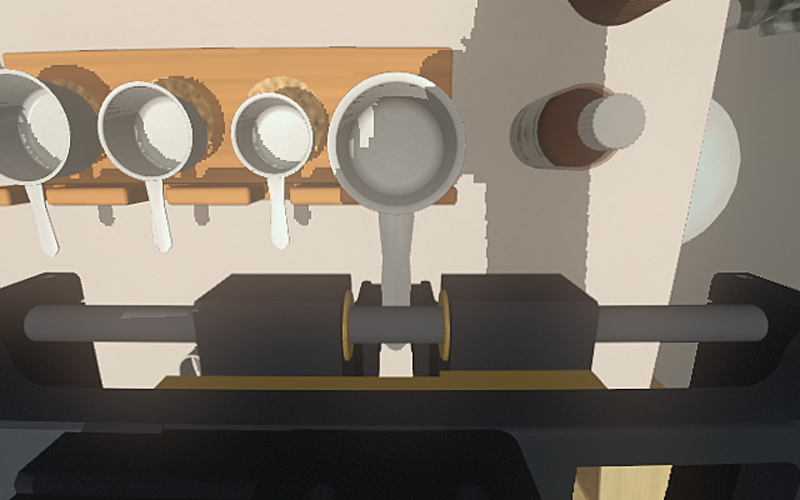

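Call:
{"name": "drive_tool", "arguments": {"series": [[[0, 0, -1], 0], [[0, 0, -2], 0], [[0, 0, -3], 0], [[0, 0, -3], 0], [[0, 0, -2], 0], [[0, 0, -2], 0], [[0, 0, -1], 0], [[0, 0, -0.8], 0], [[0, 0, 0], 0], [[0, 0, 0], 0]]}}

```text
time: 54.1
ee_pos: [0.5402, -0.1247, 0.0364]
eef_rot: [1.0, 0.019, 0.0, 0.0]
ft_force: [-0.1, -0.1, -1.4]
width: 0.0116
grip_force: 60.0
```

Call:
{"name": "drive_tool", "arguments": {"series": [[[0, 0, -0.3], 0], [[0, 0, -0.3], 0], [[0, 0, -0.3], 0], [[0, 0, -0.3], 0], [[0, 0, -0.3], 0], [[0, 0, -0.3], 0], [[0, 0, -0.3], 0], [[0, 0, -0.1], 0], [[0, 0, 0], 0], [[0, 0, 0], 0]]}}

```text
time: 55.35
ee_pos: [0.5398, -0.1246, 0.0139]
eef_rot: [1.0, 0.019, 0.0, 0.0]
ft_force: [-1.0, 0.3, -0.8]
width: 0.012
grip_force: 60.0
```

Call:
{"name": "drive_tool", "arguments": {"series": [[[0, 0, -0.1], 0], [[0, 0, -0.1], 0], [[0, 0, 0], 0], [[0, 0, 0], 0], [[0, 0, 0], 0], [[0, 0, 0], 0], [[0, 0, 0], 0], [[0, 0, 0], 0], [[0, 0, 0], 0], [[0, 0, 0], 0]]}}

```text
time: 56.6
ee_pos: [0.5397, -0.1246, 0.0118]
eef_rot: [1.0, 0.019, -0.0, 0.0]
ft_force: [-0.6, -0.3, 2.1]
width: 0.0116
grip_force: 60.0
```

Release, rise and move back towards the middle for a final view.

Call:
{"name": "drive_tool", "arguments": {"series": [[[0, 0, 0], 0], [[0, 0, 0], 0], [[0, 0, 0], 0], [[0, 0, 0], 0], [[0, 0, 2], 0], [[0, 0, 3], 0], [[-0.5, 0, 4], 0], [[-2, 2, 4], 0], [[-3, 3, 4], 0], [[-3, 3, 4], 0]], "hand": 0.3}}

```text
time: 57.85
ee_pos: [0.4541, -0.043, 0.2238]
eef_rot: [1.0, 0.02, 0.0, 0.0]
ft_force: [0.4, -1.1, 2.0]
width: 0.0613
grip_force: 0.0
```

Call:
{"name": "drive_tool", "arguments": {"series": [[[0, 3, 3], 0], [[0, 3, 3], 0], [[0, 0.5, 0], 0], [[0, 0, 0], 0], [[0, 0, 0], 0], [[0, 0, 0], 0], [[0, 0, 0], 0], [[0, 0, 0], 0], [[0, 0, 0], 0], [[0, 0, 0], 0]]}}

```text
time: 59.1
ee_pos: [0.4547, 0.0204, 0.2818]
eef_rot: [1.0, 0.019, 0.0, 0.0]
ft_force: [0.4, -1.0, 0.8]
width: 0.0611
grip_force: 0.0
```

```bash
python3 - <<'E'
from h import *
s=r.read_state();print(s['time'],s['ee_pos'],s['eef_rot'],s['width'])
c=cam('wrist');x=c['color'][0:215,80:560]
a=cam('scene')['color'][140:290,180:420]
x=cv2.resize(x,None,fx=1.6,fy=1.6,interpolation=cv2.INTER_CUBIC);a=cv2.resize(a,(384,240),interpolation=cv2.INTER_CUBIC)
b=cv2.resize(cam('side')['color'][130:290,210:466],(384,240),interpolation=cv2.INTER_CUBIC)
cv2.imwrite('pics/fin.png',np.vstack([x,np.hstack([a,b])])[:,:,::-1])
E
```

```text
59.1 [0.45471941 0.02039732 0.28176766] [9.99813980e-01 1.92874129e-02 1.46535504e-05 2.94564072e-05] 0.06110525556826353
```

View pics/fin.png

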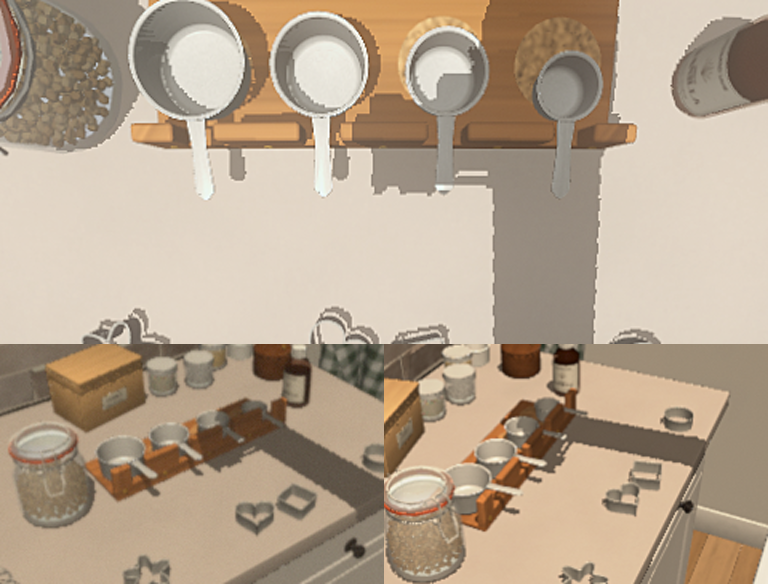

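```bash
python3 - <<'E'
from h import *
np.set_printoptions(precision=4,suppress=True)
c=cam('wrist');o=np.array([.5649,.0206]);t=np.radians(2.15);M=np.array([[np.cos(t),np.sin(t)],[-np.sin(t),np.cos(t)]])
for h,b,z,l in(((205,198),(189,60),.057,.0725),((324,196),(319,65),.051,.0665),((445,191),(447,71),.046,.0615),((562,196),(569,86),.041,.0555)):
    f=lambda u,z:M@(onz(c,np.array(u)/1.6+(80,0),z)[:2]-o)
    H,B=f(h,z-.002),f(b,z);d=(B-H)/np.linalg.norm(B-H);print('end',H,'bowl',B,'len',np.linalg.norm(B-H),l+.0295,'ang',np.degrees(np.arctan2(d[1],d[0])),'origin',H+d*l)
E
```

```text
end [-0.0492  0.1408] bowl [0.0508 0.1447] len 0.10007085621026376 0.102 ang 2.2375129760058234 origin [0.0232 0.1436]
end [-0.0478  0.0475] bowl [0.0482 0.049 ] len 0.09604186569637943 0.096 ang 0.8775198187474842 origin [0.0187 0.0485]
end [-0.0437 -0.0493] bowl [ 0.0453 -0.0478] len 0.0890353080947222 0.091 ang 0.9752800071353739 origin [ 0.0178 -0.0483]
end [-0.0471 -0.1459] bowl [ 0.0364 -0.1438] len 0.0835496858037157 0.08499999999999999 ang 1.4789580132215905 origin [ 0.0084 -0.1445]
```

All within tolerance; handing in.

```bash
python3 -c "
from bench import r
print(r.close_job())"
```

```text
the job is handed in; nothing more can be done
None
```

All four cups are in the rack in order of size, largest by the jar and smallest by the vanilla bottle; the last wrist-camera measurement before I handed the job in, at about 59 s, put them all within the position and squareness limits, and no verdict was returned.

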